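# Square a soap loaf in the cutting jig and hold the cam clamp at full lift

### The job

Get the loaf of soap ready for slicing: with the cam lever still at rest, push the loaf square and flush into the corner of the cutting jig, against both the back fence and the side fence. Then swing the lever clockwise to the cam's highest lift, where its handle lies parallel to the side fence and the cam presses the loaf, and keep holding it there: the lever springs back if let go, and the program finishes while the gripper still holds it. Leave the mug and the bottles alone.

Things in the scene. Friction and masses are not known exactly. Their poses are not given: they have to be found in the camera images.
- jig: Fixed plywood board 220 (x) x 340 (y) x 14 mm thick on the table, at a changing place and yaw. Origin on the table plane; the board spans x -110..+110, y -190..+150 mm about it. x points to the back fence, y to the side fence, z up. The cam clamp stands opposite the side fence and presses along +y.
- corner (a point): Inner corner of the two light wooden fences, on the board top, at jig x +75, y +115 mm; axes as the jig's. Fences are 18 mm thick, tops 49 mm above the table. The back fence (with dark knife slots) has its inner face at jig x +75 and runs along y from -25 to +133; the side fence has its inner face at jig y +115 and runs along x from -100 to +93.
- seat (a point): Point on the jig's board top (14 mm above the table) at jig x +45, y +55 mm: where the loaf's origin lies when the loaf is flush in the corner. Axes as the jig's.
- pivot (a point): Point on the board top at jig x +45, y -35 mm: the lever's vertical turning axis at rest; axes as the jig's. The black cam under the arm is a disc of 24 mm radius, 20 to 48 mm above the table, centred 12 mm off the axis (towards jig -x at rest); at rest it reaches jig y -11, at highest lift +1. The axis sits on a sprung block that yields up to 6 mm along jig -y as the cam presses the loaf (1 N per mm).
- loaf: Loose cream loaf of soap, 60 (x) x 120 (y) x 48 mm high, 0.26 to 0.46 kg, slippery on the waxed jig. Origin at the centre of its underside. Starts on the board, 87 to 105 mm (jig x) and 20 to 33 mm (jig y) short of its seat, turned up to 0.22 rad. Long side goes to the back fence, end to the side fence. Go to the side fence first: over 6 mm off it, it catches on the cam.
- lever (a joint): Cam lever angle, rad. 0 = at rest on its stop, handle pointing along jig -y (away from the side fence). Grows clockwise seen from above. Highest lift at 1.57: handle along jig -x, parallel to the side fence. No stop there: it turns on to 2.3 and the lift falls again. A spring returns it to 0 when let go; turning and holding it there takes about 4 to 10 N at the knob.
- knob (a point): Point on the axis of the lever's upright knob (dark wood, 22 mm diameter, 60 to 112 mm above the table), 88 mm above the table: where to grip it or push its side. It stands on the end of the lever's flat steel arm (16 mm wide, 50 to 60 mm above the table), 100 mm from the turning axis, and turns with it; the arm runs from here along this point's own +y to the axis.
- mug: Brown ceramic mug, 82 mm diameter, 95 mm tall, right of the jig. Bystander. Origin at the centre of its underside.
- pump_bottle: White pump bottle, 68 mm diameter, 186 mm tall, left of the jig. Bystander. Origin at the centre of its underside.
- vial: Small amber bottle with black cap, 32 mm diameter, 70 mm tall, left of the jig. Bystander. Origin at the centre of its underside.
Things that resemble listed ones, but are neither listed nor needed, are in the scene too. Of the things like the loaf, leave any that is green or yellow; of the rest the smaller one is meant.

How it is judged:
By the outcome, as a careful person would: the job done as asked, in the order asked, and still so for the second after the job is handed in, while the arm keeps its last pose, push and grip.
It also fails if it takes over 67 s, if anything falls off the work surface, if the arm or the gripper's body presses on something with over 40 N, if the wrist force passes 120 N, or if a joint passes its speed limit or range.

### The arm

A 6-joint arm with a two-finger parallel gripper is mounted at the origin on the work surface. World frame = base frame: x ahead of the robot, y to its left, z up, the work surface at z = 0. Lengths are in m, angles in rad, forces in N, time in s.
With the tool pointing down it reaches from about 0.4 to 0.825 m from the base axis. Payload 7 kg.
Tool frame: the origin (TCP) lies at the centre of the arm's flange, where the gripper is bolted on; the fingertips stand 178 mm ahead of it and the grasp point (between the pads) lies arm.tcp_to_grasp ahead of it (arm.tcp_to_grasp is the distance from the TCP to the grasp point, in m); z points along the fingers, y is the direction in which the jaws open and shut (so a half turn about z gives the same grasp; the last joint's range is limited). The gripper opens to 88 mm and grips with 3 to 60 N. Pads are 19 mm wide; open, the fingers measure 130 mm over their backs; the gripper's body (78 mm by 193 mm) begins 47 mm behind the grasp point.
Start: joints at [1.49, 0.359, 0.012, 0, -1.224, -0.288], TCP at [0.243, 0.63, 0.405] pointing down, gripper open.
Joint ranges: [-3.07, 3.07], [-1.43, 2.12], [-1.02, 1.25], [-3.03, 1.67], [-3.05, -0], [-3.03, 3.03]. Speed limits (rad/s): [2.39, 2.39, 3.01, 3.14, 3.14, 3.14].

### API

Orientations are given as [roll, pitch, yaw] about the fixed x, y, z axes, in that order (R = Rz(yaw) Ry(pitch) Rx(roll)).
In Python, from station import arm gives the robot as it stands.
- The arm moves only by the tool move_arm, never from a script. Its argument "deltas" is a list of rows, each a list of 6 numbers: the shift along the world's x, y, z in mm, then the turn, a rotation vector about the world's x, y, z in degrees. In form: [[tx, ty, tz, ax, ay, az], ...]. A call has exactly 5 rows; each row shifts and turns the commanded pose from where the row before left it; what a row does not reach is not made up. A row lasts 1/12 s, in which the tool goes at most 41.7 mm and 7.16 degrees, less where a joint would pass 70% of its speed; a pose out of reach is approached as far as the arm can. A call with a gripper value outside its range is refused whole. "claw" is the closure in counts, from 0 (fully open) to 255 (shut), set as the call begins (left out, the last holds). The fingers move at their own pace and stop on an object; "squeeze" is the grip in N (left out, the last holds). Time passes only in rows, so rows that do not move let the fingers close, or fill a call up. It gives the time, the measured TCP pose, the force and the opening at its end, in the units of the state.
- arm.get_state(): the state, without advancing time (a new reading comes with each control period).
- arm.grab_frame(name): name is "scene" or "top" or "wrist"; returns the picture (480x640x3 uint8, red, green, blue); there is no depth.
- arm.calibration(name): a dict with "intrinsics" (3x3 intrinsics, pixels), "k1" (the pictures are not rectified: a ray, as slopes to the right and down, at radius r is drawn at 1 + k1 r^2 times it, then the intrinsics apply), "T" (4x4, takes a point from camera to world coordinates); the wrist camera has in their place "mount" (4x4, takes a point from camera to tool coordinates, whose origin is the TCP and whose axes are the flange's). Camera axes: x right, y up, looking along -z (the intrinsics and any distortion apply to the point x, -y, -z); pixel columns grow to the right and rows downward; lengths in m; the calibration is good to about 2 mm. A picture is of the moment at which its call begins: read the wrist's pose just before it. calibration takes no time and is no camera call.
- arm.job_done(): hands the job in, once; it reports no verdict.
Trained networks look in the newest picture that a camera, given by its name, has taken for a name from the list of things; names that differ only in an ending like _2 or _b are one class to them, and where a whole thing is asked for, a point or a joint stands for the part that bears it (a point fixed in the world has none). Each returns a list of dicts, best first, with "score" (0 to 1); they miss things now and then, are a little off and sometimes report something else, mostly with a low value. They report only what shows in the picture. A call takes as long as a camera call. They do not tell look-alikes from the thing itself.
- arm.spot_in(thing, camera): "xy" ([column, row] in pixels, amid what is visible of it).
- arm.masks_of(thing, camera): "pixels" (480x640 bool, what is visible of it) and "xy" ([column, row] in pixels, amid what is visible of it).
- arm.spot_point(thing, camera): "xy" ([column, row] in pixels: a listed point, or the origin of a listed thing).
The state is a dict: "t": time; "q": joint angles; "qd": joint speeds; "joint_efforts": joint torques, N m; "eef_pos": TCP position; "ee_rot": TCP orientation; "force": force on the tool from outside, world axes, zero at the start; "moment": the same for the moment, N m; "width": finger opening in m.
Only numpy, scipy, OpenCV 4.12 (cv2) and the standard library are available. Lean on these libraries where they do the work, as an engineer would, in place of code of your own. Each camera call takes 0.05 s, during which the arm holds its last target. There are 200 camera calls.

## Working session

There is one attempt and no reset: what is moved stays moved. The work goes in short steps, Python scripts to look and compute and a tool call to move; the robot and the scene stay as the last step left them, time stands still between calls to the robot, and variables do not carry over. Pictures are saved under pics/ and viewed, about 8 in all and at most 12, crops included, and the job is handed in when it is done.

Besides the shell and the picture viewer there is one more tool, called by a JSON object that holds its "op" and its "data", one argument or row to a line. move_arm: Moves the arm, as the interface text tells. Its arguments: {"type":"object","properties":{"deltas":{"type":"array","items":{"type":"array","items":{"type":"number"}}},"claw":{"type":"number"},"squeeze":{"type":"number"}},"required":["deltas"]}

```bash
ls; mkdir -p pics
cat > h.py <<'E'
import numpy as np, cv2
from station import arm
def ray(cam,uv):
    c=arm.calibration(cam);K=np.array(c["intrinsics"]);T=np.array(c["T"]) if "T" in c else None
    if T is None:
        from scipy.spatial.transform import Rotation as R
        s=arm.get_state();M=np.eye(4);M[:3,:3]=R.from_euler('xyz',s["ee_rot"]).as_matrix();M[:3,3]=s["eef_pos"];T=M@np.array(c["mount"])
    uv=np.atleast_2d(np.array(uv,float));d=np.c_[(uv[:,0]-K[0,2])/K[0,0],(uv[:,1]-K[1,2])/K[1,1]]
    u=d.copy()
    for _ in range(30): u=d/(1+c["k1"]*(u**2).sum(1,keepdims=True))
    v=np.c_[u[:,0],-u[:,1],-np.ones(len(u))]@T[:3,:3].T
    return T[:3,3],v
def at_z(cam,uv,z):
    o,v=ray(cam,uv);return (o+v*((z-o[2])/v[:,2])[:,None])
def proj(cam,P):
    c=arm.calibration(cam);K=np.array(c["intrinsics"]);T=np.array(c["T"]);p=(np.atleast_2d(P)-T[:3,3])@T[:3,:3]
    u=np.c_[p[:,0]/-p[:,2],-p[:,1]/-p[:,2]];u=u*(1+c["k1"]*(u**2).sum(1,keepdims=True))
    return np.c_[u[:,0]*K[0,0]+K[0,2],u[:,1]*K[1,1]+K[1,2]]
def save(cam,name):
    im=arm.grab_frame(cam);cv2.imwrite(f"pics/{name}.png",im[:,:,::-1]);return im
E
python3 - <<'E'
from h import *
print(arm.tcp_to_grasp, arm.get_state())
for cam in("top","scene"):
    save(cam,cam+"1")
    for t in("jig","corner","seat","pivot","loaf","knob","mug","pump_bottle","vial"):
        for r in arm.spot_point(t,cam)[:4]: print(cam,t,r)
    print(np.round(arm.calibration(cam)["T"],3))
E
```

```text
pics
0.1593 {'t': 0.0, 'q': array([ 1.49011242e+00,  3.59382342e-01,  1.10459498e-02, -3.83690198e-04,
       -1.22410412e+00, -2.88060729e-01]), 'qd': array([ 7.64512839e-04, -9.60416548e-04,  5.37419002e-04, -1.94196415e-03,
        7.14298516e-05,  4.73017270e-04]), 'joint_efforts': array([-1.05288764e-03, -5.82715452e+01,  2.93061000e+01,  6.99717566e+00,
        6.90771107e-03, -1.56751439e-04]), 'eef_pos': array([0.24324865, 0.62942624, 0.40371372]), 'ee_rot': array([ 3.13991374e+00, -1.21320639e-04, -3.68875206e-01]), 'force': array([0.12442506, 0.28522912, 0.31931129]), 'moment': array([ 0.01203435, -0.03906138, -0.01244833]), 'width': 0.08787071379036213}
top jig {'xy': [301.5, 213.9], 'score': 0.95}
top corner {'xy': [256.9, 187.6], 'score': 0.62}
top seat {'xy': [280.1, 195.7], 'score': 0.85}
top loaf {'xy': [290.7, 234.9], 'score': 0.91}
top loaf {'xy': [223.3, 306.4], 'score': 0.9}
top loaf {'xy': [422.0, 264.3], 'score': 0.72}
top loaf {'xy': [311.6, 293.7], 'score': 0.61}
top knob {'xy': [356.3, 190.3], 'score': 0.72}
top mug {'xy': [474.8, 185.0], 'score': 0.89}
top p
[... 441 characters left out ...]
5, 284.5], 'score': 0.95}
scene pivot {'xy': [347.5, 275.3], 'score': 0.28}
scene loaf {'xy': [344.0, 224.8], 'score': 0.94}
scene loaf {'xy': [361.7, 258.0], 'score': 0.91}
scene loaf {'xy': [441.5, 230.5], 'score': 0.81}
scene loaf {'xy': [228.5, 232.0], 'score': 0.77}
scene knob {'xy': [275.9, 252.7], 'score': 0.56}
scene mug {'xy': [513.7, 270.0], 'score': 0.73}
scene mug {'xy': [134.5, 281.1], 'score': 0.6}
scene pump_bottle {'xy': [534.3, 287.3], 'score': 0.59}
scene pump_bottle {'xy': [278.6, 251.0], 'score': 0.45}
scene vial {'xy': [514.0, 270.6], 'score': 0.7}
[[-0.144 -0.566  0.812  1.417]
 [ 0.989 -0.069  0.128  0.133]
 [-0.016  0.822  0.57   0.696]
 [ 0.     0.     0.     1.   ]]
```

View pics/top1.png

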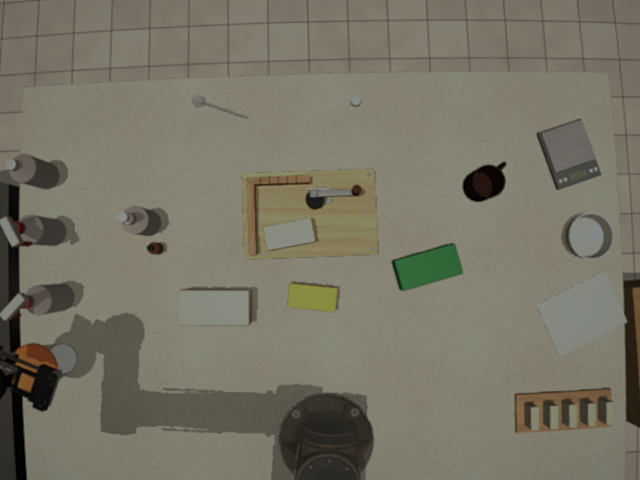

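View pics/scene1.png

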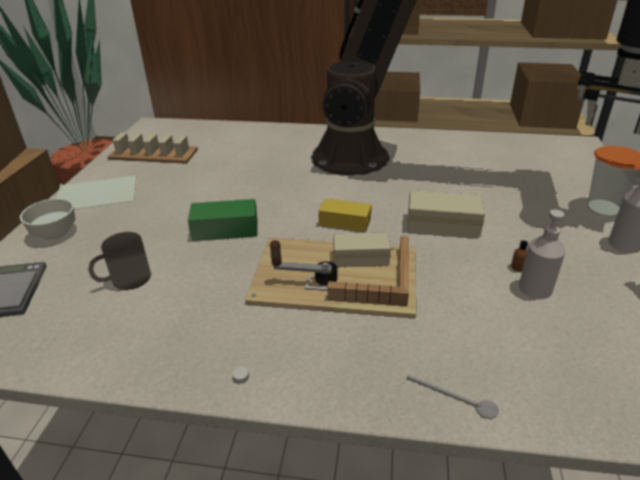

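The top view shows the jig at (243..378, 170..260), the cream loaf on it at (290,235), and a larger cream decoy at (215,308). The yellow and green blocks are off the board. The knob is at (357,190).

Run:
```python
from h import *
c=arm.calibration("wrist");print(np.round(c["mount"],3),np.round(c["intrinsics"],1),c["k1"])
arm.grab_frame("top")
def rect(t,z,near):
    for r in arm.masks_of(t,"top"):
        if np.hypot(*(np.array(r["xy"])-near))>25: continue
        cs,_=cv2.findContours(r["pixels"].astype(np.uint8),0,2);k=max(cs,key=cv2.contourArea)[:,0]
        P=at_z("top",k,z)[:,:2]*1000
        print(t,r["score"],cv2.minAreaRect(P.astype(np.float32)))
rect("jig",.014,(310,214));rect("loaf",.062,(290,235))
for t,z,uv in(("corner",.014,(256.9,187.6)),("seat",.014,(280.1,195.7)),("knob",.088,(356.3,190.3)),("jig",0,(301.5,213.9)),("mug",0,(474.8,185)),("pump",0,(146.3,221.5)),("vial",0,(157.1,248)),("loaf",.014,(290.7,234.9))): print(t,at_z("top",uv,z)[0].round(4))
for t,z,uv in(("corner",.014,(402,300.3)),("seat",.014,(371.2,288.1)),("pivot",.014,(327.5,284.5)),("knob",.088,(275.9,252.7)),("jig",0,(344,274.8))): print("sc",t,at_z("scene",uv,z)[0].round(4))
```

```text
[[-0.     0.964  0.267  0.072]
 [ 1.     0.001 -0.001  0.001]
 [-0.001  0.267 -0.964  0.02 ]
 [ 0.     0.     0.     1.   ]] [[399.3   0.  319.7]
 [  0.  399.3 245.2]
 [  0.    0.    1. ]] -0.04632381509997664
jig 0.86 ((576.9564819335938, 26.013107299804688), (221.81622314453125, 342.48797607421875), 0.541154682636261)
loaf 0.79 ((524.0858154296875, 76.60305786132812), (60.84181594848633, 121.02888488769531), 9.754632949829102)
corner [0.6474 0.159  0.014 ]
seat [0.625  0.1003 0.014 ]
knob [ 0.6233 -0.0881  0.088 ]
jig [0.5784 0.0476 0.    ]
mug [ 0.6421 -0.4038  0.    ]
pump [0.5703 0.4502 0.    ]
vial [0.501  0.4225 0.    ]
loaf [0.5245 0.0758 0.014 ]
sc corner [0.6551 0.1688 0.014 ]
sc seat [0.626 0.106 0.014]
sc pivot [0.6259 0.0161 0.014 ]
sc knob [ 0.6281 -0.087   0.088 ]
sc jig [0.5735 0.0445 0.    ]
```

{"op": "move_arm", "data": {
  "deltas": [
    [16.7,-28.5,0,0,0,-3],
    [16.7,-28.5,0,0,0,-3],
    [16.7,-28.5,0,0,0,-3],
    [16.7,-28.5,0,0,0,-3],
    [16.7,-28.5,0,0,0,-3]
  ],
  "claw": 0
}}

```text
t: 1.57
eef_pos: [0.3273, 0.4857, 0.4047]
ee_rot: [-3.141, 0.0, -0.633]
force: [0.6, 0.9, 0.8]
width: 0.0876
```

{"op": "move_arm", "data": {
  "deltas": [
    [16.7,-28.5,0,0,0,-3],
    [16.7,-28.5,0,0,0,-3],
    [16.7,-28.5,0,0,0,-3],
    [16.7,-28.5,0,0,0,-3],
    [16.7,-28.5,0,0,0,-3]
  ]
}}

```text
t: 1.98
eef_pos: [0.4108, 0.343, 0.405]
ee_rot: [-3.141, 0.0, -0.895]
force: [0.4, 0.3, 0.2]
width: 0.0879
```

{"op": "move_arm", "data": {
  "deltas": [
    [16.7,-28.5,0,0,0,-3],
    [16.7,-28.5,0,0,0,-3],
    [16.7,-28.5,0,0,0,-3],
    [16.7,-28.5,0,0,0,-3],
    [16.7,-28.5,0,0,0,-3]
  ]
}}

```text
t: 2.4
eef_pos: [0.4943, 0.2006, 0.405]
ee_rot: [-3.141, 0.0, -1.157]
force: [1.1, 0.3, -0.3]
width: 0.0877
```

{"op": "move_arm", "data": {
  "deltas": [
    [16.7,-28.5,0,0,0,-3],
    [16.7,-28.5,0,0,0,-3],
    [16.7,-28.5,0,0,0,-3],
    [16.7,-28.5,0,0,0,-3],
    [16.7,-28.5,0,0,0,-3]
  ]
}}

```text
t: 2.82
eef_pos: [0.5779, 0.058, 0.405]
ee_rot: [-3.141, 0.0, -1.419]
force: [0.6, 1.2, -0.5]
width: 0.0875
```

{"op": "move_arm", "data": {
  "deltas": [
    [0,0,0,0,0,0],
    [0,0,0,0,0,0],
    [0,0,0,0,0,0],
    [0,0,0,0,0,0],
    [0,0,0,0,0,0]
  ]
}}

```text
t: 3.23
eef_pos: [0.577, 0.0605, 0.4049]
ee_rot: [-3.141, 0.0, -1.414]
force: [-0.4, -0.4, 0.6]
width: 0.0875
```

```bash
cat >> h.py <<'E'
def wrects(cam="wrist"):
    for t,z in(("jig",.014),("loaf",.062)):
        for r in arm.masks_of(t,cam):
            cs,_=cv2.findContours(r["pixels"].astype(np.uint8),0,2);k=max(cs,key=cv2.contourArea)[:,0]
            P=at_z(cam,k,z)[:,:2]*1000
            print(t,r["score"],[np.round(x,1) for x in cv2.minAreaRect(P.astype(np.float32))],k.min(0),k.max(0))
def wpts(cam="wrist"):
    for t,z in(("corner",.014),("seat",.014),("pivot",.014),("knob",.088),("jig",0),("loaf",.014)):
        for r in arm.spot_point(t,cam)[:3]: print(t,round(r["score"],2),r["xy"],(at_z(cam,r["xy"],z)[0]*1000).round(1))
E
python3 - <<'E'
from h import *
s=arm.get_state();print(s["t"],s["q"].round(2),s["eef_pos"],s["ee_rot"])
save("wrist","w1");wrects();wpts()
E
```

```text
3.2333 [ 0.44  0.2  -0.2  -0.   -1.16 -0.28] [0.57697284 0.06050642 0.40489953] [-3.14124009e+00  1.83051845e-04 -1.41432190e+00]
jig 0.72 [array([578.4,  22.2]), array([220.9, 326.6]), np.float64(1.0)] [199   0] [481 325]
loaf 0.94 [array([527.3,  74.3]), array([ 63.2, 125.5]), np.float64(9.4)] [338 176] [415 319]
loaf 0.72 [array([389.2,  20.5]), array([114.1,  78.7]), np.float64(82.5)] [486 141] [618 282]
corner 0.97 [230.6, 303.2] [651.8 163.5  14. ]
seat 0.58 [266.9, 250.9] [622.2 103.1  14. ]
knob 0.82 [285.0, 12.6] [624.  -87.9  88. ]
jig 0.65 [321.6, 194.6] [578.1  42.6   0. ]
loaf 0.73 [531.9, 210.4] [378.2  23.9  14. ]
loaf 0.6 [369.4, 239.2] [526.5  75.8  14. ]
loaf 0.36 [229.3, 299.9] [653.6 159.3  14. ]
```

View pics/w1.png

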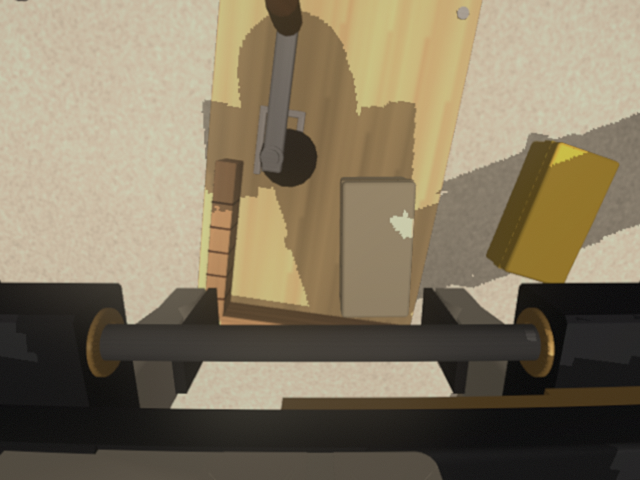

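The wrist view shows the cream loaf at (340..415, 178..318). The cam is at (290,158), the knob is at the top (285,10), and the back fence runs along (215..240, 160..315). I'll refine the jig yaw from the board edges.

Run:
```python
from h import *
im=arm.grab_frame("wrist");m=arm.masks_of("jig","wrist")[0]["pixels"]
L=[];R=[]
for v in range(4,270,2):
    c=np.where(m[v])[0]
    if v<95: L.append((c[0],v))
    R.append((c[-1],v))
for E in(L,R):
    P=at_z("wrist",np.array(E)+.0,.014)[:,:2]*1000
    l=cv2.fitLine(P.astype(np.float32),cv2.DIST_HUBER,0,.01,.01).ravel();
    s=np.sign(l[1]);print("edge angle from y",-np.degrees(np.arctan2(l[0]*s,l[1]*s)),"x at y=46:",l[2]+l[0]/l[1]*(46-l[3]))
```

```text
edge angle from y 0.26403892 x at y=46: 687.94336
edge angle from y 0.6308679 x at y=46: 469.1633
```

{"op": "move_arm", "data": {
  "deltas": [
    [-10.2,3.1,0,0,0,0.1],
    [-10.2,3.1,0,0,0,0.1],
    [-10.2,3.1,0,0,0,0.1],
    [-10.2,3.1,0,0,0,0.1],
    [-10.2,3.1,0,0,0,0.1]
  ]
}}

```text
t: 4.2
eef_pos: [0.525, 0.0753, 0.4048]
ee_rot: [-3.141, 0.0, -1.407]
force: [0.5, 0.1, -0.5]
width: 0.0879
```

{"op": "move_arm", "data": {
  "deltas": [
    [0,0,-24,0,0,0],
    [0,0,-24,0,0,0],
    [0,0,-24,0,0,0],
    [0,0,-24,0,0,0],
    [0,0,-24,0,0,0]
  ]
}}

```text
t: 4.62
eef_pos: [0.5255, 0.0754, 0.2842]
ee_rot: [-3.14, 0.0, -1.407]
force: [0.0, -0.4, -0.4]
width: 0.0876
```

{"op": "move_arm", "data": {
  "deltas": [
    [0,0,-18,0,0,0],
    [0,0,-18,0,0,0],
    [0,0,-18,0,0,0],
    [0,0,-18,0,0,0],
    [0,0,-11,0,0,0]
  ]
}}

```text
t: 5.03
eef_pos: [0.5252, 0.0752, 0.2004]
ee_rot: [3.14, -0.0, -1.407]
force: [0.1, -0.1, -0.3]
width: 0.0877
```

{"op": "move_arm", "data": {
  "deltas": [
    [0,0,0,0,0,0],
    [0,0,0,0,0,0],
    [0,0,0,0,0,0],
    [0,0,0,0,0,0],
    [0,0,0,0,0,0]
  ]
}}

```text
t: 5.45
eef_pos: [0.5266, 0.0753, 0.2027]
ee_rot: [-3.14, 0.001, -1.407]
force: [1.4, -0.5, -0.6]
width: 0.0875
```

Run:
```python
from h import *
print(arm.get_state()["force"],arm.get_state()["eef_pos"])
a=save("wrist","w2");b=arm.grab_frame("scene")
b=cv2.resize(b[180:330,220:460],(640,400),interpolation=2)
cv2.imwrite("pics/c2.png",cv2.resize(np.vstack([a,np.pad(b,((0,0),(0,0),(0,0)))])[:,:,::-1],(436,600)))
```

```text
[ 1.35229886 -0.47870048 -0.62290659] [0.52657948 0.07531162 0.2026997 ]
```

View pics/c2.png

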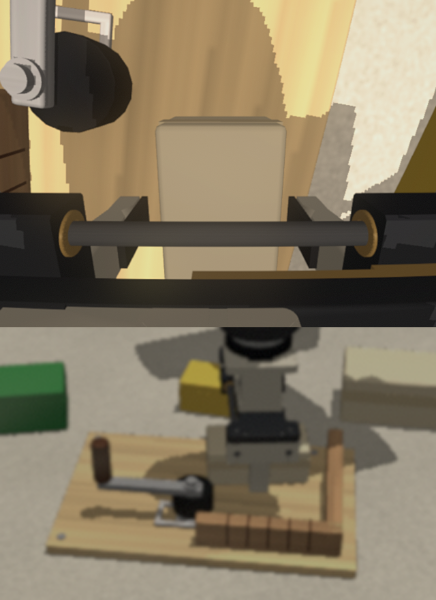

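The loaf sits between the open fingers, so I'll close on it and square it up in the air gap before the fence.

{"op": "move_arm", "data": {
  "deltas": [
    [0,0,0,0,0,0],
    [0,0,0,0,0,0],
    [0,0,0,0,0,0],
    [0,0,0,0,0,0],
    [0,0,0,0,0,0]
  ],
  "claw": 255,
  "squeeze": 15
}}

```text
t: 5.97
eef_pos: [0.5263, 0.075, 0.2016]
ee_rot: [3.141, -0.0, -1.407]
force: [-2.0, -0.5, 1.6]
width: 0.0596
```

{"op": "move_arm", "data": {
  "deltas": [
    [0,0,0,0,0,0],
    [0,0,0,0,0,0],
    [0,0,0,0,0,0],
    [0,0,0,0,0,0],
    [0,0,0,0,0,0]
  ]
}}

```text
t: 6.38
eef_pos: [0.5263, 0.0751, 0.2016]
ee_rot: [3.141, -0.0, -1.407]
force: [-1.5, -0.2, 0.6]
width: 0.0597
```

{"op": "move_arm", "data": {
  "deltas": [
    [0,0,0,0,0,-1.8],
    [0,0,0,0,0,-1.8],
    [0,0,0,0,0,-1.8],
    [0,0,0,0,0,-1.8],
    [0,0,0,0,0,-1.6]
  ]
}}

```text
t: 6.8
eef_pos: [0.5263, 0.0751, 0.2016]
ee_rot: [3.141, -0.0, -1.562]
force: [0.2, -0.7, -0.1]
width: 0.0599
```

{"op": "move_arm", "data": {
  "deltas": [
    [0,0,0,0,0,0],
    [0,0,0,0,0,0],
    [0,0,0,0,0,0],
    [0,0,0,0,0,0],
    [0,0,0,0,0,0]
  ]
}}

```text
t: 7.22
eef_pos: [0.5263, 0.0751, 0.2016]
ee_rot: [3.142, -0.0, -1.56]
force: [-1.0, -0.6, -1.0]
width: 0.0599
```

{"op": "move_arm", "data": {
  "deltas": [
    [0,4,0,0,0,0],
    [0,4,0,0,0,0],
    [0,4,0,0,0,0],
    [0,4,0,0,0,0],
    [0,4,0,0,0,0]
  ]
}}

```text
t: 7.63
eef_pos: [0.5263, 0.0956, 0.2016]
ee_rot: [3.141, -0.0, -1.561]
force: [-0.1, -0.9, -0.5]
width: 0.0599
```

{"op": "move_arm", "data": {
  "deltas": [
    [0,1,0,0,0,0],
    [0,1,0,0,0,0],
    [0,1,0,0,0,0],
    [0,0,0,0,0,0],
    [0,0,0,0,0,0]
  ]
}}

```text
t: 8.05
eef_pos: [0.5263, 0.0982, 0.2016]
ee_rot: [-3.142, 0.0, -1.561]
force: [-0.5, 1.5, -2.2]
width: 0.0601
```

{"op": "move_arm", "data": {
  "deltas": [
    [0,1,0,0,0,0],
    [0,1,0,0,0,0],
    [0,0,0,0,0,0],
    [0,0,0,0,0,0],
    [0,0,0,0,0,0]
  ]
}}

```text
t: 8.47
eef_pos: [0.5263, 0.099, 0.2016]
ee_rot: [3.141, -0.001, -1.561]
force: [2.5, -6.6, -0.7]
width: 0.0597
```

{"op": "move_arm", "data": {
  "deltas": [
    [0,1,0,0,0,0],
    [0,1,0,0,0,0],
    [0,0,0,0,0,0],
    [0,0,0,0,0,0],
    [0,0,0,0,0,0]
  ]
}}

```text
t: 8.88
eef_pos: [0.5264, 0.1002, 0.2016]
ee_rot: [3.14, -0.003, -1.561]
force: [4.7, -13.3, -0.8]
width: 0.0599
```

Contact with the side fence shows as a 13 N push. I'll release, lift, turn the jaws along jig y and come down in front of the loaf.

{"op": "move_arm", "data": {
  "deltas": [
    [0,0,0,0,0,0],
    [0,0,0,0,0,0],
    [0,0,0,0,0,0],
    [0,0,0,0,0,0],
    [0,0,0,0,0,0]
  ],
  "claw": 0
}}

```text
t: 9.3
eef_pos: [0.5264, 0.1024, 0.2018]
ee_rot: [-3.141, 0.0, -1.561]
force: [0.6, 0.5, -0.5]
width: 0.0854
```

{"op": "move_arm", "data": {
  "deltas": [
    [0,0,20,0,0,0],
    [0,0,20,0,0,0],
    [0,0,20,0,0,0],
    [0,0,20,0,0,0],
    [0,0,20,0,0,0]
  ]
}}

```text
t: 9.72
eef_pos: [0.5262, 0.1023, 0.3027]
ee_rot: [-3.142, 0.0, -1.56]
force: [1.3, 0.0, -0.4]
width: 0.0878
```

{"op": "move_arm", "data": {
  "deltas": [
    [-3.7,-0.3,0,0,0,6],
    [-3.7,-0.3,0,0,0,6],
    [-3.7,-0.3,0,0,0,6],
    [-3.7,-0.3,0,0,0,6],
    [-3.7,-0.3,0,0,0,6]
  ],
  "claw": 110
}}

```text
t: 10.13
eef_pos: [0.5076, 0.1007, 0.3018]
ee_rot: [-3.141, 0.0, -1.032]
force: [-0.4, -0.5, -0.5]
width: 0.0597
```

{"op": "move_arm", "data": {
  "deltas": [
    [-3.7,-0.3,0,0,0,6],
    [-3.7,-0.3,0,0,0,6],
    [-3.7,-0.3,0,0,0,6],
    [-3.7,-0.3,0,0,0,6],
    [-3.7,-0.3,0,0,0,6]
  ]
}}

```text
t: 10.55
eef_pos: [0.4891, 0.0993, 0.3017]
ee_rot: [-3.141, 0.0, -0.508]
force: [0.0, 0.0, 0.4]
width: 0.0498
```

{"op": "move_arm", "data": {
  "deltas": [
    [-3.7,-0.3,0,0,0,6],
    [-3.7,-0.3,0,0,0,6],
    [-3.7,-0.3,0,0,0,6],
    [-3.7,-0.3,0,0,0,6],
    [-3.7,-0.3,0,0,0,6]
  ]
}}

```text
t: 10.97
eef_pos: [0.4706, 0.0978, 0.3018]
ee_rot: [-3.141, -0.0, 0.015]
force: [0.4, -0.8, -0.3]
width: 0.0499
```

{"op": "move_arm", "data": {
  "deltas": [
    [0,0,0,0,0,0],
    [0,0,0,0,0,0],
    [0,0,0,0,0,0],
    [0,0,0,0,0,0],
    [0,0,0,0,0,0]
  ]
}}

```text
t: 11.38
eef_pos: [0.471, 0.0976, 0.3016]
ee_rot: [3.142, -0.0, 0.008]
force: [-0.5, -0.2, -0.0]
width: 0.0498
```

Run:
```python
from h import *
s=arm.get_state();print(s["force"],s["eef_pos"],s["ee_rot"],s["width"])
a=save("wrist","w3");wrects();wpts()
```

```text
[-0.46355119 -0.1510774  -0.00734463] [0.47101239 0.09763989 0.30163734] [ 3.14156749e+00 -3.32638638e-05  8.38581513e-03] 0.049810756971222496
jig 0.59 [array([546.3,  32.4]), array([159.2, 327.2]), np.float64(1.2)] [160   0] [639 247]
jig 0.27 [array([522.5, 100.4]), array([ 73.2, 145.1]), np.float64(0.4)] [202 109] [426 221]
loaf 0.75 [array([387.7, 286.1]), array([ 5.2, 34.1]), np.float64(89.7)] [ 21 359] [ 35 404]
loaf 0.64 [array([393.8,  64.9]), array([25.7, 47.7]), np.float64(0.3)] [331 362] [405 397]
loaf 0.6 [array([526.1,  99.9]), array([ 60.1, 118.9]), np.float64(0.5)] [203 109] [425 221]
pivot 0.69 [463.3, 1.8] [622.9  10.7  14. ]
jig 0.96 [395.5, 84.8] [575.8  47.2   0. ]
loaf 0.84 [313.0, 162.5] [525.2 101.5  14. ]
```

View pics/w3.png

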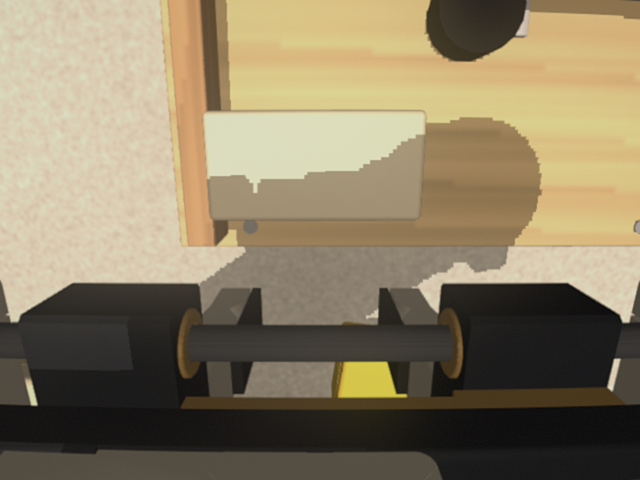

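The loaf looks flush on the side fence at x≈205 px and square to it at 0.5°, the same yaw as the jig. I'll descend and push towards the back fence with both fingertips.

{"op": "move_arm", "data": {
  "deltas": [
    [0,0,-20,0,0,0],
    [0,0,-20,0,0,0],
    [0,0,-20,0,0,0],
    [0,0,-20,0,0,0],
    [0,0,-19,0,0,0]
  ]
}}

```text
t: 12.25
eef_pos: [0.4708, 0.0976, 0.2018]
ee_rot: [-3.141, -0.0, 0.01]
force: [-0.4, 1.3, 0.0]
width: 0.0495
```

{"op": "move_arm", "data": {
  "deltas": [
    [3,0,0,0,0,0],
    [3,0,0,0,0,0],
    [3,0,0,0,0,0],
    [2,0,0,0,0,0],
    [2,0,0,0,0,0]
  ]
}}

```text
t: 12.67
eef_pos: [0.4846, 0.0978, 0.2038]
ee_rot: [-3.14, -0.002, 0.01]
force: [-1.1, -0.1, 0.1]
width: 0.0498
```

{"op": "move_arm", "data": {
  "deltas": [
    [3,0.1,0,0,0,0],
    [4,0.1,0,0,0,0],
    [5,0.1,0,0,0,0],
    [5,0.1,0,0,0,0],
    [5,0.1,0,0,0,0]
  ]
}}

```text
t: 13.08
eef_pos: [0.5063, 0.0981, 0.2028]
ee_rot: [3.142, 0.0, 0.01]
force: [-2.5, -0.1, 1.5]
width: 0.05
```

{"op": "move_arm", "data": {
  "deltas": [
    [5,0.1,0,0,0,0],
    [5,0.1,0,0,0,0],
    [5,0.1,0,0,0,0],
    [5,0.1,0,0,0,0],
    [5,0.1,0,0,0,0]
  ]
}}

```text
t: 13.5
eef_pos: [0.5313, 0.0985, 0.2025]
ee_rot: [3.141, 0.0, 0.01]
force: [-3.0, -0.2, 0.4]
width: 0.0497
```

Run:
```python
from h import *
s=arm.get_state();print(s["force"],s["moment"],s["eef_pos"],s["ee_rot"],s["width"])
a=save("wrist","w4");wrects();wpts()
```

```text
[-2.97563915 -0.15083209  0.41913478] [-0.26671763  0.74284515  0.02333905] [0.53125554 0.09847157 0.20253375] [3.14133372e+00 4.32645363e-04 9.81740762e-03] 0.04968277484597616
jig 0.78 [array([588.8,  74.9]), array([137.4, 250.1]), np.float64(0.5)] [59  0] [639 321]
jig 0.66 [array([612.3,  -1.2]), array([58.6, 66.1]), np.float64(11.0)] [483  35] [639 185]
loaf 0.56 [array([573.6, 101. ]), array([ 59.2, 117.6]), np.float64(0.5)] [114 136] [507 321]
corner 0.88 [153.8, 5.3] [651.6 162.7  14. ]
seat 0.92 [314.3, 85.8] [622.1 100.8  14. ]
pivot 0.67 [537.3, 90.2] [622.   10.8  14. ]
loaf 0.68 [312.9, 212.2] [570.7 101.1  14. ]
```

View pics/w4.png

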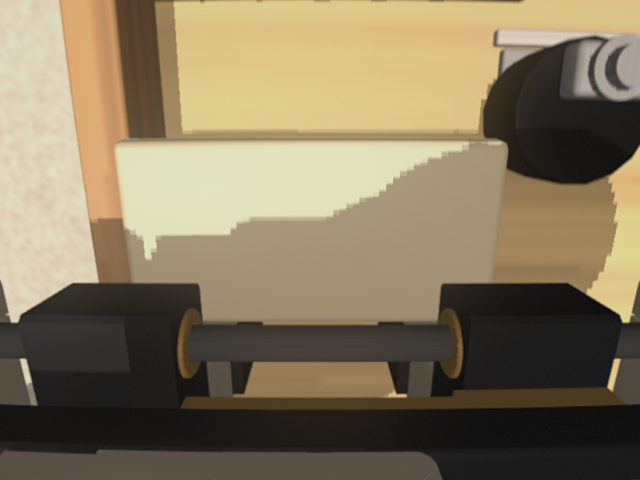

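{"op": "move_arm", "data": {
  "deltas": [
    [4,0.1,0,0,0,0],
    [4,0.1,0,0,0,0],
    [4,0.1,0,0,0,0],
    [4,0.1,0,0,0,0],
    [4,0.1,0,0,0,0]
  ]
}}

```text
t: 14.37
eef_pos: [0.5512, 0.099, 0.2025]
ee_rot: [3.141, 0.001, 0.01]
force: [-1.9, -0.6, 0.4]
width: 0.0496
```

{"op": "move_arm", "data": {
  "deltas": [
    [4,0.1,0,0,0,0],
    [4,0.1,0,0,0,0],
    [4,0.1,0,0,0,0],
    [4,0.1,0,0,0,0],
    [3,0.1,0,0,0,0]
  ]
}}

```text
t: 14.78
eef_pos: [0.5704, 0.0996, 0.2025]
ee_rot: [3.142, -0.0, 0.01]
force: [-1.6, -1.2, -1.1]
width: 0.0498
```

{"op": "move_arm", "data": {
  "deltas": [
    [2,0.1,0,0,0,0],
    [2,0.1,0,0,0,0],
    [1,0.1,0,0,0,0],
    [1,0.1,0,0,0,0],
    [0,0,0,0,0,0]
  ]
}}

```text
t: 15.2
eef_pos: [0.576, 0.1001, 0.2027]
ee_rot: [-3.141, -0.0, 0.01]
force: [-0.6, -0.1, -0.1]
width: 0.0496
```

{"op": "move_arm", "data": {
  "deltas": [
    [1,0.1,0,0,0,0],
    [1,0.1,0,0,0,0],
    [1,0.1,0,0,0,0],
    [0,0,0,0,0,0],
    [0,0,0,0,0,0]
  ]
}}

```text
t: 15.62
eef_pos: [0.5791, 0.1004, 0.2027]
ee_rot: [-3.141, -0.001, 0.01]
force: [-0.8, 0.1, 0.1]
width: 0.0498
```

{"op": "move_arm", "data": {
  "deltas": [
    [1,0.1,0,0,0,0],
    [1,0.1,0,0,0,0],
    [1,0.1,0,0,0,0],
    [0,0,0,0,0,0],
    [0,0,0,0,0,0]
  ]
}}

```text
t: 16.03
eef_pos: [0.5816, 0.1005, 0.2026]
ee_rot: [3.141, 0.001, 0.01]
force: [-4.6, -1.3, 2.1]
width: 0.0499
```

{"op": "move_arm", "data": {
  "deltas": [
    [1,0.1,0,0,0,0],
    [1,0.1,0,0,0,0],
    [0,0.1,0,0,0,0],
    [0,0,0,0,0,0],
    [0,0,0,0,0,0]
  ]
}}

```text
t: 16.45
eef_pos: [0.5821, 0.1005, 0.2023]
ee_rot: [3.141, 0.004, 0.01]
force: [-10.9, 0.8, 7.4]
width: 0.0496
```

Run:
```python
from h import *
s=arm.get_state();print(s["force"],s["moment"],s["eef_pos"],s["ee_rot"],s["width"])
a=save("wrist","w5");wrects();wpts()
```

```text
[-10.91013911   0.80422953   7.38650684] [0.34237456 3.8661559  0.12430726] [0.58209693 0.1005298  0.20226798] [3.14053307 0.00407299 0.0096394 ] 0.049622728363955794
jig 0.63 [array([628.7,  75.3]), array([118.8, 248.6]), np.float64(0.2)] [74 46] [639 322]
loaf 0.97 [array([623.3, 101.3]), array([ 58.9, 117.5]), np.float64(0.5)] [118 138] [513 322]
pivot 0.8 [525.0, 210.8] [623.  11.  14.]
loaf 0.84 [315.5, 210.1] [622.3 101.6  14. ]
```

View pics/w5.png

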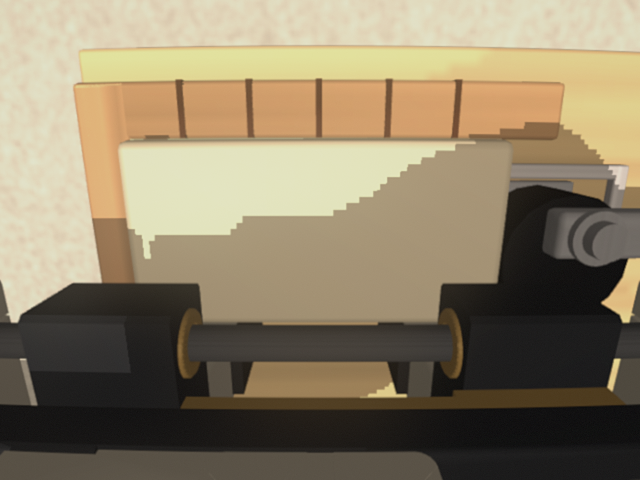

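The loaf is against the back fence with 11 N on the push, and its long edge (120..513, 140) is parallel to the fence. I'll drag gently towards the side fence with light pressure, then measure the gap.

{"op": "move_arm", "data": {
  "deltas": [
    [-0.5,0.5,0,0,0,0],
    [0,0.5,0,0,0,0],
    [0,0.5,0,0,0,0],
    [0,0.5,0,0,0,0],
    [0,0,0,0,0,0]
  ]
}}

```text
t: 17.32
eef_pos: [0.582, 0.1021, 0.2019]
ee_rot: [3.14, 0.004, 0.009]
force: [-6.8, -2.5, 1.4]
width: 0.0496
```

Run:
```python
from h import *
s=arm.get_state();print(s["force"],s["eef_pos"],s["ee_rot"])
a=save("wrist","w6");m=[r for r in arm.masks_of("loaf","wrist")][0]["pixels"]
for v in(155,175,195): print(v,np.where(m[v])[0][[0,-1]],a[v,105:150:1].sum(1))
print(a[110,100:150].sum(1))
cv2.imwrite("pics/c6.png",cv2.resize(a[60:300,60:220],(533,600)if 0 else (400,600),interpolation=cv2.INTER_NEAREST)[:,:,::-1])
for n,uv,z in(("fence top in",(122,110),.049),("loaf L",(120,145),.062),("loaf L2",(128,220),.062),("loaf R",(511,145),.062)): print(n,at_z("wrist",uv,z)[0]*1000)
```

```text
[-6.81621908 -2.5441124   1.42892766] [0.58202534 0.10206853 0.20189322] [3.13990252 0.0036973  0.0094754 ]
155 [122 517] [526 527 527 527 529 524 526 521 516 513 507 503 496 490 484 479 477 518
 575 599 616 632 641 644 644 642 643 645 645 645 644 644 645 645 645 645
 644 645 644 642 644 642 641 644 644]
175 [124 516] [523 526 526 526 526 527 529 532 527 524 521 518 510 505 499 490 488 483
 477 496 551 592 609 624 637 642 645 643 644 644 644 644 643 643 645 647
 644 644 644 642 645 642 643 644 644]
195 [127 513] [525 526 524 526 526 526 525 526 525 528 526 526 522 517 514 508 499 493
 487 480 474 484 528 578 599 617 631 641 643 643 646 643 642 643 642 643
 643 643 642 642 641 645 643 644 642]
[555 542 551 563 560 552 545 544 549 540 532 545 542 542 527 530 531 532
 523 523 533 529 524 520 525 532 530 501 466 450 454 451 456 454 449 452
 455 453 455 451 452 454 452 453 450 451 452 451 451 451]
fence top in [660.96309326 164.80360742  49.        ]
loaf L [650.41386539 160.34094772  62.        ]
loaf L2 [627.86723193 160.52770616  62.        ]
loaf R [651.41963145  45.22374916  62.        ]
```

View pics/c6.png

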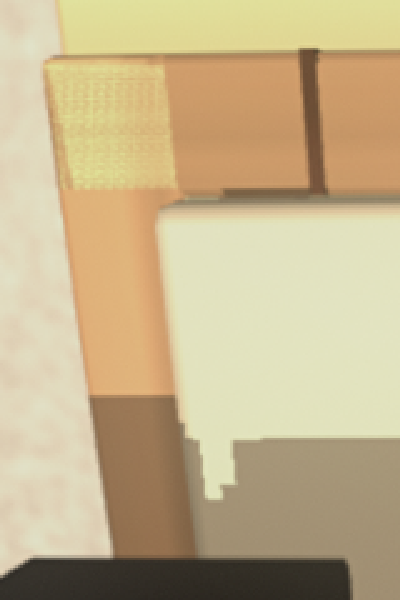

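The loaf end meets the side fence's inner edge: the edges agree within about 1 mm, allowing for the loaf's rounded rim. The back edge touches the back fence along its length. I'll back off, rise, and go over the knob.

{"op": "move_arm", "data": {
  "deltas": [
    [-3,0,0,0,0,0],
    [-6,0,0,0,0,0],
    [-7,0,0,0,0,0],
    [-7,0,0,0,0,0],
    [-7,0,0,0,0,0]
  ]
}}

```text
t: 17.83
eef_pos: [0.5527, 0.1031, 0.2029]
ee_rot: [-3.141, -0.001, 0.01]
force: [-0.4, 1.1, 0.0]
width: 0.05
```

{"op": "move_arm", "data": {
  "deltas": [
    [0,0,24,0,0,0],
    [0,0,24,0,0,0],
    [0,0,24,0,0,0],
    [0,0,24,0,0,0],
    [0,0,24,0,0,0]
  ],
  "claw": 60
}}

```text
t: 18.25
eef_pos: [0.5527, 0.103, 0.3241]
ee_rot: [-3.141, -0.001, 0.01]
force: [0.7, -0.1, 0.8]
width: 0.0666
```

{"op": "move_arm", "data": {
  "deltas": [
    [4.8,-12.6,0,0,0,-6],
    [4.8,-12.6,0,0,0,-6],
    [4.8,-12.6,0,0,0,-6],
    [4.8,-12.6,0,0,0,-6],
    [4.8,-12.6,0,0,0,-6]
  ]
}}

```text
t: 18.67
eef_pos: [0.577, 0.0395, 0.323]
ee_rot: [-3.141, -0.0, -0.518]
force: [0.6, 0.6, 0.2]
width: 0.0672
```

{"op": "move_arm", "data": {
  "deltas": [
    [4.8,-12.6,0,0,0,-6],
    [4.8,-12.6,0,0,0,-6],
    [4.8,-12.6,0,0,0,-6],
    [4.8,-12.6,0,0,0,-6],
    [4.8,-12.6,0,0,0,-6]
  ]
}}

```text
t: 19.08
eef_pos: [0.6011, -0.0235, 0.3228]
ee_rot: [-3.141, -0.0, -1.042]
force: [0.0, -0.1, 0.5]
width: 0.067
```

{"op": "move_arm", "data": {
  "deltas": [
    [4.8,-12.6,0,0,0,-6],
    [4.8,-12.6,0,0,0,-6],
    [4.8,-12.6,0,0,0,-6],
    [4.8,-12.6,0,0,0,-6],
    [4.8,-12.6,0,0,0,-6]
  ]
}}

```text
t: 19.5
eef_pos: [0.6251, -0.0864, 0.3228]
ee_rot: [-3.141, 0.0, -1.566]
force: [0.8, -0.5, -1.2]
width: 0.0672
```

{"op": "move_arm", "data": {
  "deltas": [
    [0,0,0,0,0,0],
    [0,0,0,0,0,0],
    [0,0,0,0,0,0],
    [0,0,0,0,0,0],
    [0,0,0,0,0,0]
  ]
}}

```text
t: 19.92
eef_pos: [0.6251, -0.0855, 0.3228]
ee_rot: [-3.141, 0.0, -1.559]
force: [0.2, -0.3, 0.2]
width: 0.067
```

Run:
```python
from h import *
s=arm.get_state();print(s["t"],s["force"],s["eef_pos"],s["ee_rot"],s["q"].round(2))
a=save("wrist","w7");wpts();arm.grab_frame("top");wpts("top");wrects("top")
```

```text
19.9167 [ 0.16437101 -0.26950157  0.16940188] [ 0.62514219 -0.08545539  0.3228217 ] [-3.14136015e+00  8.54878324e-05 -1.55894798e+00] [ 0.17  0.35 -0.2  -0.   -1.02 -0.16]
knob 0.88 [321.7, 265.4] [624.3 -87.4  88. ]
jig 0.59 [369.6, 381.3] [580.5  47.9   0. ]
pivot 0.65 [313.6, 197.4] [618.2  15.4  14. ]
knob 0.77 [356.7, 192.9] [617.  -88.9  88. ]
jig 0.89 [302.9, 214.8] [576.   44.1   0. ]
loaf 0.91 [219.0, 302.8] [357.7 261.5  14. ]
loaf 0.69 [278.0, 198.6] [617.7 105.9  14. ]
loaf 0.6 [311.0, 295.3] [370.8  28.6  14. ]
jig 0.64 [array([553.9, -34.2]), array([175.7, 216.8]), np.float64(2.2)] [291 187] [378 257]
loaf 0.94 [array([ 434.6, -257.8]), array([ 80.8, 167.1]), np.float64(14.2)] [392 244] [463 290]
loaf 0.65 [array([367.4,   7.9]), array([84.5, 61.2]), np.float64(82.7)] [303 284] [337 311]
loaf 0.6 [array([351.9, 293.1]), array([120.7,  92.6]), np.float64(88.7)] [178 288] [227 326]
loaf 0.58 [array([598.3,  57.5]), array([24.7, 33. ]), np.float64(5.6)] [290 198] [303 209]
loaf 0.43 [array([548.8, -31.6]), array([169. , 211.5]), np.float64(1.8)] [290 188] [378 257]
```

View pics/w7.png

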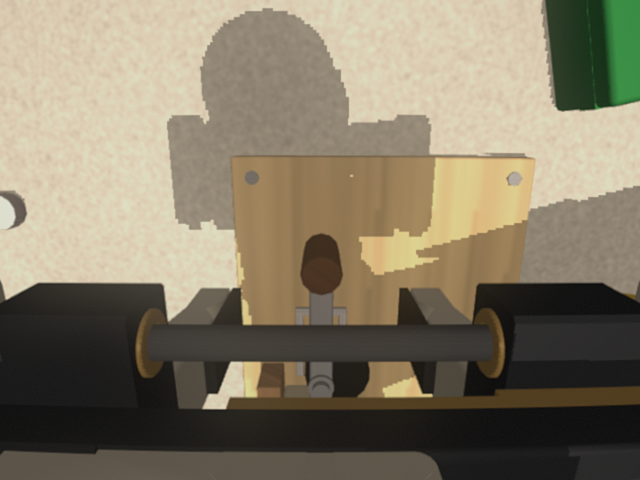

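The knob is at (321,265) px, which gives world (624.3, -87.5), as predicted from the jig pose. I'll descend and grip it.

{"op": "move_arm", "data": {
  "deltas": [
    [-0.7,-2.3,-5,0,0,0],
    [0,0,-15,0,0,0],
    [0,0,-20,0,0,0],
    [0,0,-20,0,0,0],
    [0,0,-15,0,0,0]
  ]
}}

```text
t: 21.13
eef_pos: [0.624, -0.0886, 0.2458]
ee_rot: [3.14, 0.0, -1.561]
force: [-0.5, -0.5, 0.5]
width: 0.0672
```

{"op": "move_arm", "data": {
  "deltas": [
    [0,0,0,0,0,0],
    [0,0,0,0,0,0],
    [0,0,0,0,0,0],
    [0,0,0,0,0,0],
    [0,0,0,0,0,0]
  ],
  "claw": 255,
  "squeeze": 30
}}

```text
t: 21.55
eef_pos: [0.625, -0.0884, 0.2489]
ee_rot: [-3.14, 0.0, -1.561]
force: [-0.2, 0.2, -0.1]
width: 0.0393
```

{"op": "move_arm", "data": {
  "deltas": [
    [0,0,0,0,0,0],
    [0,0,0,0,0,0],
    [0,0,0,0,0,0],
    [0,0,0,0,0,0],
    [0,0,0,0,0,0]
  ]
}}

```text
t: 21.97
eef_pos: [0.6247, -0.0885, 0.2479]
ee_rot: [-3.141, -0.0, -1.561]
force: [0.4, -0.2, 1.9]
width: 0.0215
```

Run:
```python
import numpy as np
# clockwise arc steps, jig yaw .0096; axis yields d mm along -y as lift grows
y=.0096;c,s=np.cos(y),np.sin(y)
def P(th):
    # lift beyond 6mm clearance: cam reach y = -35+24+12*sin(th) ; loaf end at -5
    d=max(0,-11+12*np.sin(th)+5); d=min(d,6)
    j=np.array([45-100*np.sin(th),-35-d-100*np.cos(th)])
    return np.array([c*j[0]-s*j[1],s*j[0]+c*j[1]])
n=25
th=np.linspace(0,np.pi/2,n+1);p=np.array([P(t) for t in th])
print(np.round(np.diff(p,axis=0),1).tolist(),p[-1]-p[0])
print("abs end",p[-1]+[578,46.5])
```

```text
[[-6.3, 0.1], [-6.3, 0.5], [-6.2, 0.9], [-6.1, 1.3], [-6.0, 1.7], [-5.9, 2.1], [-5.8, 2.4], [-5.6, 2.8], [-5.4, 2.7], [-5.2, 2.9], [-5.0, 3.2], [-4.7, 3.5], [-4.5, 3.9], [-4.2, 4.2], [-3.9, 4.5], [-3.6, 4.7], [-3.2, 5.0], [-2.9, 5.2], [-2.5, 5.4], [-2.2, 5.6], [-1.8, 5.8], [-1.4, 6.0], [-1.0, 6.1], [-0.7, 6.2], [-0.3, 6.3]] [-100.89777817   93.03568326]
abs end [523.39612833   4.97389738]
```

Gripped, width 21.5 mm. Now the arc, turning 3.6° clockwise per row.

{"op": "move_arm", "data": {
  "deltas": [
    [-6.3,0.1,0,0,0,-3.6],
    [-6.3,0.5,0,0,0,-3.6],
    [-6.2,0.9,0,0,0,-3.6],
    [-6.1,1.3,0,0,0,-3.6],
    [-6.0,1.7,0,0,0,-3.6]
  ]
}}

```text
t: 22.38
eef_pos: [0.5938, -0.084, 0.248]
ee_rot: [-3.14, 0.0, -1.878]
force: [1.3, 0.0, 2.3]
width: 0.0213
```

{"op": "move_arm", "data": {
  "deltas": [
    [-5.9,2.1,0,0,0,-3.6],
    [-5.8,2.4,0,0,0,-3.6],
    [-5.6,2.8,0,0,0,-3.6],
    [-5.4,2.7,0,0,0,-3.6],
    [-5.2,2.9,0,0,0,-3.6]
  ]
}}

```text
t: 22.8
eef_pos: [0.5658, -0.0711, 0.2481]
ee_rot: [-3.141, -0.0, -2.192]
force: [1.3, -1.7, 1.8]
width: 0.0217
```

Run:
```python
from h import *
s=arm.get_state();print(s["t"],s["force"],s["moment"],s["eef_pos"],s["ee_rot"],s["q"].round(2),s["width"])
```

```text
22.8 [ 1.31707106 -1.72675878  1.77351664] [-0.72336333 -0.35676535  0.26755782] [ 0.56584615 -0.07114073  0.24805197] [-3.14061502e+00 -5.61681875e-06 -2.19150774e+00] [ 0.22  0.34 -0.42  0.   -0.81 -0.84] 0.02173436987197414
```

{"op": "move_arm", "data": {
  "deltas": [
    [-5.0,3.2,0,0,0,-3.6],
    [-4.7,3.5,0,0,0,-3.6],
    [-4.5,3.9,0,0,0,-3.6],
    [-4.2,4.2,0,0,0,-3.6],
    [-3.9,4.5,0,0,0,-3.6]
  ]
}}

```text
t: 23.22
eef_pos: [0.5433, -0.052, 0.248]
ee_rot: [-3.141, -0.0, -2.506]
force: [0.1, -3.5, 2.5]
width: 0.0214
```

{"op": "move_arm", "data": {
  "deltas": [
    [-3.6,4.7,0,0,0,-3.6],
    [-3.2,5.0,0,0,0,-3.6],
    [-2.9,5.2,0,0,0,-3.6],
    [-2.5,5.4,0,0,0,-3.6],
    [-2.2,5.6,0,0,0,-3.6]
  ]
}}

```text
t: 23.63
eef_pos: [0.5286, -0.0262, 0.2479]
ee_rot: [-3.141, -0.001, -2.82]
force: [-2.2, -4.6, 3.0]
width: 0.0217
```

{"op": "move_arm", "data": {
  "deltas": [
    [-1.8,5.8,0,0,0,-3.6],
    [-1.4,6.0,0,0,0,-3.6],
    [-1.0,6.1,0,0,0,-3.6],
    [-0.7,6.2,0,0,0,-3.6],
    [-0.3,6.3,0,0,0,-3.6]
  ]
}}

```text
t: 24.05
eef_pos: [0.5232, 0.0042, 0.2478]
ee_rot: [-3.14, -0.002, -3.134]
force: [-2.5, -4.1, 4.4]
width: 0.0218
```

{"op": "move_arm", "data": {
  "deltas": [
    [0,0,0,0,0,0],
    [0,0,0,0,0,0],
    [0,0,0,0,0,0],
    [0,0,0,0,0,0],
    [0,0,0,0,0,0]
  ]
}}

```text
t: 24.47
eef_pos: [0.5233, 0.0041, 0.2479]
ee_rot: [-3.141, -0.002, -3.131]
force: [-4.3, -2.4, 6.1]
width: 0.0217
```

Run:
```python
from h import *
s=arm.get_state();print(s["t"],s["force"],s["moment"],s["eef_pos"],s["ee_rot"],s["width"])
a=save("wrist","w8");wrects();wpts()
b=arm.grab_frame("scene")[200:330,220:450];b=cv2.resize(b,(640,362),interpolation=2)
cv2.imwrite("pics/c8.png",cv2.resize(np.vstack([a,b])[:,:,::-1],(456,600)))
cv2.imwrite("pics/w8.png",a[:,:,::-1])
```

```text
24.4667 [-4.25707856 -2.38378598  6.14192462] [-0.62836305  1.27692754  0.25309189] [0.52326541 0.00413491 0.24785797] [-3.14076209e+00 -1.55573930e-03 -3.13072426e+00] 0.021660208240693465
jig 0.9 [array([512.7,  23.2]), array([ 91. , 335.2]), np.float64(0.6)] [ 50 167] [639 324]
loaf 0.74 [array([409.5,  21.7]), array([ 16.8, 103.8]), np.float64(1.0)] [234   0] [509  47]
loaf 0.63 [array([572.3, 125.5]), array([34.3, 15.9]), np.float64(51.8)] [540 376] [598 406]
knob 0.86 [318.7, 332.0] [524.8   2.7  88. ]
```

View pics/c8.png

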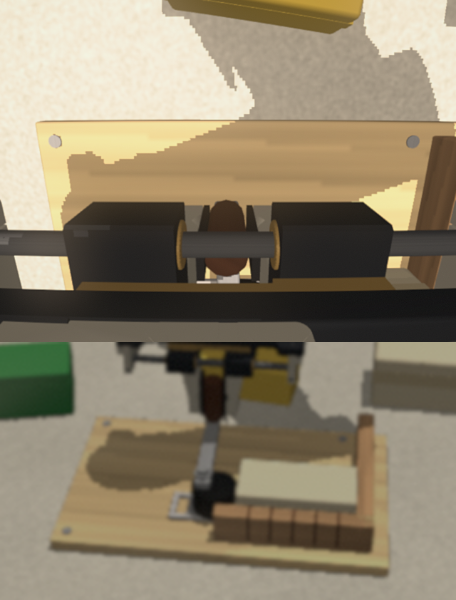

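The lever lies along jig -x with the knob held, and the cam sits against the loaf. I'll do one overlay check of predicted geometry in the scene view.

Run:
```python
from h import *
b=arm.grab_frame("scene");y=.0096;c,s=np.cos(y),np.sin(y)
def W(x,yy,z): return [.578+(c*x-s*yy)/1000,.0465+(s*x+c*yy)/1000,z/1000]
S=5;x0,y0=270,230;I=cv2.resize(b[y0:y0+100,x0:x0+160],None,fx=S,fy=S,interpolation=cv2.INTER_CUBIC)[:,:,::-1].copy()
def line(pts,col):
    p=((proj("scene",pts)-[x0-.5,y0-.5])*S).astype(np.int32);cv2.polylines(I,[p],True,col,1)
line([W(15,-5,62),W(75,-5,62),W(75,115,62),W(15,115,62)],(255,0,0))
line([W(75,-25,49),W(75,115,49),W(-100,115,49)],(0,160,0))
line([W(45,-49,60),W(-44,-49,60),W(-44,-33,60),W(45,-33,60)],(0,0,255))
cv2.imwrite("pics/ov.png",I)
```

```text
(no output)
```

View pics/ov.png

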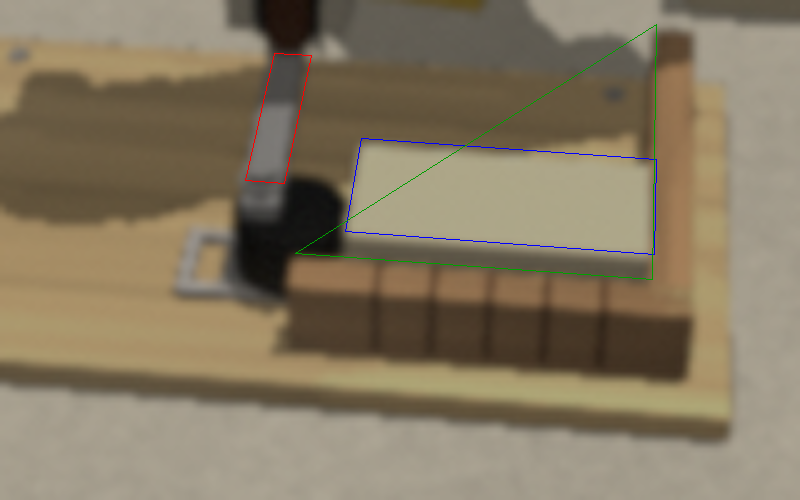

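The overlay matches: loaf on its seat outline, and the lever along jig -x within about 0.02 rad. Both cues put it about 1 mm short, so I'll nudge 1 mm in +y and hand in while holding.

{"op": "move_arm", "data": {
  "deltas": [
    [0,0.5,0,0,0,0],
    [0,0.5,0,0,0,0],
    [0,0,0,0,0,0],
    [0,0,0,0,0,0],
    [0,0,0,0,0,0]
  ]
}}

```text
t: 25.43
eef_pos: [0.5232, 0.0049, 0.2478]
ee_rot: [-3.14, -0.002, -3.131]
force: [-4.5, -4.0, 6.4]
width: 0.0216
```

Run:
```python
from h import *
s=arm.get_state();print(s["t"],s["force"],s["eef_pos"],s["width"])
print(arm.job_done())
```

```text
25.4333 [-4.46335232 -3.95877591  6.41080241] [0.52324884 0.00487998 0.24784753] 0.021595121545098662
the job is handed in; nothing more can be done
None
```

The loaf is pushed into the corner of the jig and the lever is held at highest lift. I handed in at about 25.4 s with the gripper still on the knob.

- **Side fence:** I gripped the loaf, squared it to the jig and pushed it along +y until it met the side fence (about 13 N).
- **Back fence:** I released it and pushed along +x with two fingertips until it met the back fence (about 11 N), then dragged it lightly towards the side fence.
- **Lever:** I gripped the knob and turned the lever 90° clockwise.

**Last checks:**
- **Loaf:** the scene overlay showed it on its seat outline, within 1–2 px. Before the lever swing, the wrist camera put its end within about 1 mm of the side fence.
- **Lever:** it lies parallel to the side fence within about 0.02 rad. It looked about 1 mm short, so I nudged it 1 mm; I took no picture after that.
- **Grip:** the opening was 21.6 mm on the 22 mm knob. Wrist force was about 4 N sideways and 6 N vertical, with the sideways part at the low end of the stated 4–10 N.
- **Disagreement:** the last top view gave poor readings because the arm blocked it (knob about 7 mm off, loaf masks wrong), so I did not use them.

I did not touch the mug or the bottles.

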